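Rack the vials of a two-tier carrier by size

ROBOT

A 6-joint arm with a two-finger parallel gripper is mounted at the origin on the work surface; the furniture and walls round the work are solid. World frame = base frame: x ahead of the robot, y to its left, z up, the work surface at z = 0. Lengths are in mm, angles in rad, forces in N, time in s.
With the tool pointing down it reaches from about 325 to 775 mm from the base axis. Payload 5.5 kg.
Tool frame: the origin (TCP) lies between the finger pads; the fingertips stand 14 mm ahead of it and the grasp point (between the pads) lies 5 mm behind it; z points along the fingers, y is the line along which they close (so a half turn about z gives the same grasp; the last joint's range is limited). The gripper opens to 88 mm and grips with 3 to 60 N. Pads are 20 mm wide; open, the fingers measure 115 mm over their backs; the gripper's body (75 mm by 178 mm) begins 61 mm behind the grasp point.
Start: joints at [1.186, 0.091, 1.231, -0, 1.82, -0.057], TCP at [193.181, 568.065, 236.631] pointing down, gripper open.
Joint ranges: [-2.87, 2.87], [-0.86, 2.18], [0.17, 2.46], [-1.51, 4.65], [0.06, 2.69], [-2.65, 2.65]. Speed limits (rad/s): [2.57, 2.57, 3.01, 3.14, 3.14, 3.14].

INTERFACE

Orientations are given as a unit quaternion [x, y, z, w].
In Python, from cell import get_state, get_image, calibration, hand_in gives the robot as it stands.
- The arm moves only by the shell command python3 -m inch 'ROWS' [OPENING] [FORCE]. ROWS is JSON, a list of rows, each an object of numbers: "dx", "dy", "dz": the shift along the world's x, y, z in mm; "spin": the turn about the world's z in rad. A call has 1 to 20 rows; each row is the pose to reach, as a shift and turn from the pose commanded when the call began; what a row does not reach only later rows make up. A row lasts 1/10 s, in which the tool goes at most 50 mm and 8.59 degrees, less where a joint would pass 70% of its speed; a pose out of reach is approached as far as the arm can. A call with a gripper value outside its range is refused whole. OPENING is the opening, from 0 (shut) to 1 (fully open), set as the call begins (- or left out, the last holds). The fingers move at their own pace and stop on an object; FORCE is the grip in N (left out, the last holds). Time passes only in rows, so rows that repeat a pose let the fingers close. It gives the time, the measured TCP pose, the force, the opening and the grip force at its end, in the units of the state.
- get_state(): the state, without advancing time (a new reading comes with each control period).
- get_image(name): name is "scene" or "top" or "wrist"; returns (picture, depth): 480x640x3 uint8, red, green, blue; 480x640 float32, mm along the optical axis (not along the pixel's ray), 0 where there is no reading.
- calibration(name): a dict with "fx", "fy", "cx", "cy" (pixels), "distortion" ([k1, k2, p1, p2, k3] as OpenCV has them; the pictures are not rectified), "extrinsics" (4x4, takes a point from world to camera coordinates). Camera axes: x right, y up, looking along -z (the intrinsics and any distortion apply to the point x, -y, -z); pixel columns grow to the right and rows downward; lengths in mm; the calibration is good to about 2 mm. A picture is of the moment at which its call begins: read the wrist's pose just before it. calibration takes no time and is no camera call; for the wrist camera it gives the pose at the moment of the call.
- hand_in(): hands the job in; it is judged then, once.
The state is a dict: "t": time; "joint_positions": joint angles; "qvel": joint speeds; "effort": joint torques, N m; "tcp_pos": TCP position; "tcp_rot": TCP orientation; "contact_force": force on the tool from outside, world axes, zero at the start; "torque": the same for the moment, N m; "gripper_width": opening from 0.0 (shut) to 1.0 (fully open); "gripper_force": force on a finger pad.
Only numpy, scipy, OpenCV 4.12 (cv2) and the standard library are available. Lean on these libraries where they do the work, as an engineer would, in place of code of your own. Each camera call takes 0.05 s, during which the arm holds its last target. There are 200 camera calls.

TASK

Unload the two-tier vial carrier: stand the three glass vials in the rack in order of size, each upright and fully down in the well bored for it (red-capped large vial, blue-capped medium vial, yellow-capped small vial). The clear spacer plate between the tiers has to come off before the lower vials can be reached; lay it flat and squarely on top of the other clear plate lying on the bench. Never let a vial tip over, and leave the two lead pots behind the work where they are.

Things in the scene. Friction and masses are not known exactly. Their poses are not given: they have to be found in the camera images.
- vial_large_mid (a point): The large glass vial with crimped cap (red cap, dark blue band), 28 mm across and 57 mm tall, stands on the carrier's lower tier under the clear spacer plate, in a pocket 4 mm deep, its underside 8 mm above the bench. The point is at its centre, half-way up (28.5 mm above its underside); z is its upright axis. About 30 g; the straight body to grip reaches up to 37 mm above its underside.
- vial_medium_mid (a point): The medium glass vial with crimped cap (blue cap, green band), 22 mm across and 46 mm tall, stands alone on the upper tier, in a shallow pocket 3 mm deep in the middle of the clear spacer plate. The point is at its centre, half-way up (23 mm above its underside); z is its upright axis. About 30 g; the straight body to grip reaches up to 29 mm above its underside.
- vial_small_mid (a point): The small glass vial with crimped cap (yellow cap, yellow-orange band), 18 mm across and 40 mm tall, stands on the carrier's lower tier under the clear spacer plate, in a pocket 4 mm deep, its underside 8 mm above the bench. The point is at its centre, half-way up (20 mm above its underside); z is its upright axis. About 30 g; the straight body to grip reaches up to 25 mm above its underside.
- spacer_mid (a point): Clear acrylic spacer plate between the carrier's tiers, 60 mm (its x) by 136 mm (its y), 10 mm thick, teal edges, 0.11 kg; lies loose on two wire end frames, underside 72 mm above the bench, wire stops 7 mm high past its short ends, long edges free. Below it is only the carrier's white foot (60 x 154 mm, 12 mm thick). The point is its centre, half-way through; z is up. A 3 mm deep pocket in its top holds the medium vial.
- spare_plate_mid (a point): A second clear plate like the first (60 x 136 x 10 mm, same axes), lying loose and flat on the bench by itself: the start of the plate pile. The point is at its centre, half-way through its thickness; its top is 5 mm above the point.
- well_large_floor (a point): The large well of the graded vial rack, at the +y end of the rail: three square grey blocks, 46 mm each, on an aluminium rail (fixed), tops 22 mm above the bench. Bore 35 mm, 10 mm deep, countersunk 4 mm wide at the mouth. The point is the middle of the well's floor, 12 mm above the bench and 10 mm below the mouth; z is up, y runs along the row from the small towards the large well.
- well_medium_floor (a point): The medium well of the graded vial rack, in the middle of the rail: three square grey blocks, 46 mm each, on an aluminium rail (fixed), tops 22 mm above the bench. Bore 29 mm, 10 mm deep, countersunk 4 mm wide at the mouth. The point is the middle of the well's floor, 12 mm above the bench and 10 mm below the mouth; z is up, y runs along the row from the small towards the large well.
- well_small_floor (a point): The small well of the graded vial rack, at the -y end of the rail: three square grey blocks, 46 mm each, on an aluminium rail (fixed), tops 22 mm above the bench. Bore 25 mm, 10 mm deep, countersunk 4 mm wide at the mouth. The point is the middle of the well's floor, 12 mm above the bench and 10 mm below the mouth; z is up, y runs along the row from the small towards the large well.
- pig: Bystander: a loose light-grey lead pot with lid and trefoil label, 50 mm across and 92 mm tall, behind the work by the dispensing station. Origin at the centre of its underside.
- pig_blue: Bystander: a loose blue lead pot with lid and trefoil label, 42 mm across and 78 mm tall, also behind the work. Origin at the centre of its underside. (Fixed obstacles here: a thin upright steel plate 130 mm tall facing x = 0.51 between y = -0.05 and 0.04, the tall leaning shield beyond x = 0.52 on the left, also overhanging the left edge of the bench, and the wall trunking beyond y = -0.41.)
There are look-alikes about, which are no part of the job. There is more than one size of the part that bears vial_medium_mid; the job needs the smaller.

How it is judged (in metres and radians):
At the end, for the whole second after the job is handed in: Each vial stands upright (within 0.12 rad) at the bottom of its own well (within 8 mm of its middle, 4 mm in height); the spacer plate lies flat on the other clear plate, centres within 15 mm and long edges within 0.15 rad, and that plate still lies on the bench (horizontal distance between vial_large_mid and well_large_floor below 0.008 m and z of vial_large_mid in the frame of well_large_floor between 0.0245 and 0.0325 m and angle between each of vial_large_mid, vial_medium_mid, vial_small_mid's own z axis and vertical below 0.12 rad and horizontal distance between vial_medium_mid and well_medium_floor below 0.008 m and z of vial_medium_mid in the frame of well_medium_floor between 0.019 and 0.027 m and horizontal distance between vial_small_mid and well_small_floor below 0.008 m and z of vial_small_mid in the frame of well_small_floor between 0.016 and 0.024 m and horizontal distance between spacer_mid and spare_plate_mid below 0.015 m and angle between the y axis of spacer_mid and the y axis of spare_plate_mid, either way round below 0.15 rad and z of spacer_mid in the frame of spare_plate_mid between 0.007 and 0.013 m and angle between spacer_mid's own z axis and vertical below 0.06 rad and height (world z) of spare_plate_mid below 0.009 m); the robot touches nothing.
It fails at once if the large vial is tipped over (angle between vial_large_mid's own z axis and vertical above 0.8 rad).
It fails at once if the medium vial is tipped over (angle between vial_medium_mid's own z axis and vertical above 0.8 rad).
It fails at once if the small vial is tipped over (angle between vial_small_mid's own z axis and vertical above 0.8 rad).
It fails at once if the grey lead pot is disturbed (distance of pig from where it was at the start of the episode above 0.02 m).
It fails at once if the blue lead pot is disturbed (distance of pig_blue from where it was at the start of the episode above 0.02 m).
It also fails if it takes over 118 s, if anything falls off the work surface, if the arm or the gripper's body presses on something with over 40 N, if the wrist force passes 120 N, or if a joint passes its speed limit or range.

## Working session

There is one attempt and no reset: what is moved stays moved. The work goes in short steps, Python scripts to look and compute and a shell command to move; the robot and the scene stay as the last step left them, time stands still between calls to the robot, and variables do not carry over. Pictures are saved under pics/ and viewed, at most 14 in all, crops included, and the job is handed in when it is done.

```bash
ls; mkdir -p pics
cat > h.py <<'E'
import numpy as np,cv2
from cell import *
def snap(n,f):
    c=calibration(n);im,d=get_image(n)
    np.savez('pics/'+f+'.npz',im=im,d=d,E=np.array(c['extrinsics']),K=np.array([[c['fx'],0,c['cx']],[0,c['fy'],c['cy']],[0,0,1]]),D=np.array(c['distortion']))
    cv2.imwrite('pics/'+f+'.png',im[:,:,::-1])
def load(f): return np.load('pics/'+f+'.npz')
def ray(s,u,v):
    p=cv2.undistortPoints(np.array([[[u,v]]],float),s['K'],s['D'])[0,0]
    E=s['E'];R=E[:3,:3];o=-R.T@E[:3,3]
    return o,R.T@np.array([p[0],-p[1],-1.])
def onz(s,u,v,z):
    o,d=ray(s,u,v);return o+d*(z-o[2])/d[2]
def dep(s,u,v):
    o,d=ray(s,u,v);return o+d*float(s['d'][int(v),int(u)])
def proj(s,P):
    P=np.atleast_2d(np.array(P,float));C=P@s['E'][:3,:3].T+s['E'][:3,3]
    C=C*[1,-1,-1];return cv2.projectPoints(C,np.zeros(3),np.zeros(3),s['K'],s['D'])[0][:,0]
E
python3 -c "
from h import *
snap('scene','s0');snap('top','t0');print(get_state())
for f in('s0','t0'):
  s=load(f);print(ray(s,320,240))"
```

```text
pics
{'t': 0.1, 'joint_positions': array([ 1.18631100e+00,  9.17846364e-02,  1.23175512e+00, -7.35646981e-06,
        1.81982009e+00, -5.67087114e-02]), 'qvel': array([ 1.62448428e-03, -9.06570255e-04, -2.48068663e-03,  6.30214203e-05,
        2.63430751e-04,  8.99413909e-04]), 'effort': array([ 2.73365644e-03, -4.47856593e+01, -4.07569706e+01,  7.00824196e-02,
        2.84627621e-02, -6.87974443e-05]), 'tcp_pos': array([193.0794359 , 567.82403083, 235.62514664]), 'tcp_rot': array([ 1.63156464e-01,  9.86599811e-01, -8.62964046e-04, -1.89862439e-04]), 'contact_force': array([ 0.14181986, -0.47021083, -0.52637795]), 'torque': array([-0.01873677, -0.01878132, -0.02521732]), 'gripper_force': 0.0, 'gripper_width': 0.9991863352166142}
(array([495.99387475, 395.21167776, 881.39351381]), array([-0.01137906, -0.54782069, -0.8365367 ]))
(array([ 292.93103375, -107.58652862, 1258.29684632]), array([ 0.16084304, -0.01181563, -0.98692772]))
```

View pics/s0.png

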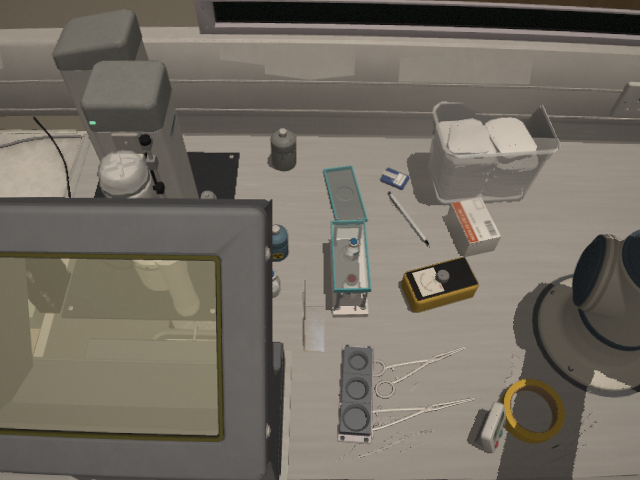

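View pics/t0.png

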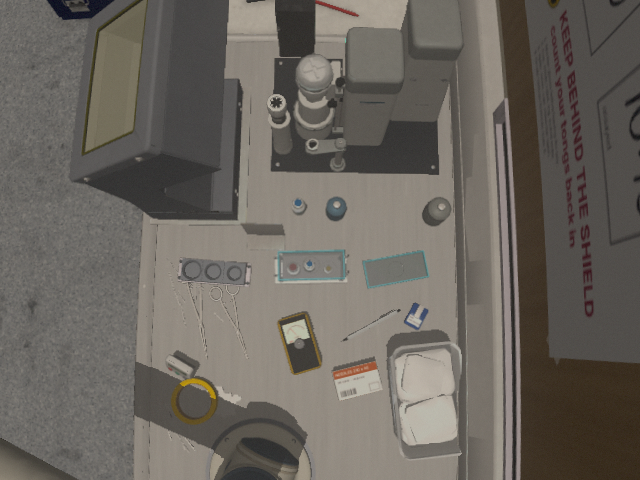

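```bash
python3 -c "
from h import *
t=cv2.imread('pics/t0.png')[190:300,170:440];s=cv2.imread('pics/s0.png')[150:450,260:400]
cv2.imwrite('pics/ct.png',cv2.resize(t,None,fx=2.95,fy=2.95,interpolation=3))
cv2.imwrite('pics/cs.png',cv2.resize(s,None,fx=2,fy=2,interpolation=3))
s=load('t0')
for uv in [(192,271),(214,271),(236,271),(299,205),(309,265),(292,267),(327,268),(336,205),(438,208),(395,268)]: print(uv,dep(s,*uv).round(1))
"
```

```text
(192, 271) [425.2 152.4  12.4]
(214, 271) [426.  104.6  11.5]
(236, 271) [427.3  57.9   5.2]
(299, 205) [561.7 -77.2  61.8]
(309, 265) [ 427.8 -100.2  126.5]
(292, 267) [429.  -65.4  78.8]
(327, 268) [ 427.6 -136.4   80.3]
(336, 205) [ 559.1 -154.1   77.3]
(438, 208) [ 552.3 -363.9   93.5]
(395, 268) [ 437.2 -285.1    8.1]
```

View pics/ct.png

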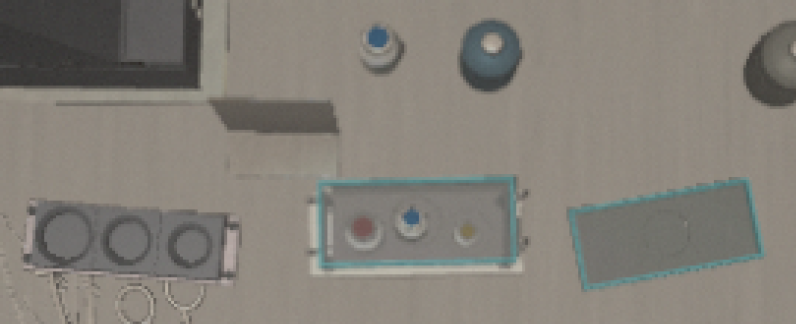

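View pics/cs.png

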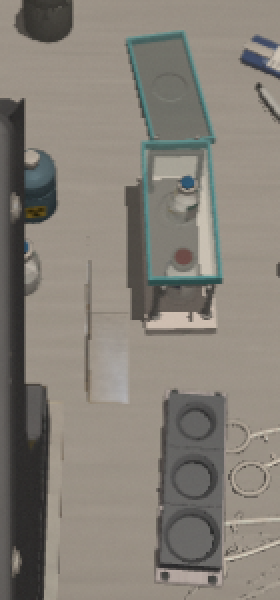

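```bash
python3 -c "
from h import *
t=load('t0');s=load('s0')
a=lambda u,v:(170+u/2.95,190+v/2.95)
b=lambda u,v:(260+u/2,150+v/2)
def q(n,f,cs,z):
  P=np.array([onz(f[0],*f[1](*c),z)[:2] for c in cs])
  print(n,P.round(0).tolist(),'mean',P.mean(0).round(1),'angs',[round(float(np.degrees(np.arctan2(*(P[(i+1)%4]-P[i])[::-1]))),1) for i in range(4)] if len(P)==4 else '')
T=(t,a);S=(s,b)
q('spacer',T,[(319,182),(516,177),(516,262),(319,266)],82)
q('spacer s',S,[(142,141),(217,143),(222,283),(147,283)],82)
q('spare',T,[(569,210),(748,180),(763,257),(586,290)],10)
q('spare s',S,[(126,39),(183,33),(215,140),(150,143)],10)
for n,f,c,z in [('bl',T,(411,217),125),('bl s',S,(189,182),125),('wL',T,(66,236),22),('wM',T,(128,240),22),('wS',T,(189,244),22),('wL',S,(190,537),22),('wM',S,(192,479),22),('wS',S,(195,422),22),('red',T,(363,230),65),('red',S,(184,256),65),('yel',T,(466,233),48)]: q(n,f,[c],z)
"
```

```text
spacer [[460.0, -37.0], [465.0, -173.0], [406.0, -173.0], [402.0, -38.0]] mean [ 432.9 -105. ] angs [-87.9, -179.8, 91.8, 1.1]
spacer s [[466.0, -169.0], [402.0, -168.0], [403.0, -31.0], [463.0, -31.0]] mean [433.6 -99.7] angs [179.1, 89.3, 0.8, -88.7]
spare [[451.0, -215.0], [475.0, -348.0], [418.0, -358.0], [393.0, -228.0]] mean [ 434.1 -287.3] angs [-80.0, -169.9, 100.8, 11.9]
spare s [[479.0, -345.0], [422.0, -354.0], [395.0, -222.0], [456.0, -217.0]] mean [ 437.9 -284.4] angs [-171.1, 101.5, 4.2, -79.8]
bl [[431.0, -101.0]] mean [ 430.8 -100.8] angs 
bl s [[431.0, -99.0]] mean [430.6 -99.1] angs 
wL [[426.0, 150.0]] mean [426.3 149.6] angs 
wM [[424.0, 104.0]] mean [424.1 104.1] angs 
wS [[422.0, 60.0]] mean [421.8  59.7] angs 
wL [[430.0, 155.0]] mean [429.6 154.7] angs 
wM [[427.0, 109.0]] mean [426.9 109.4] angs 
wS [[423.0, 62.0]] mean [423.2  62.5] angs 
red [[429.0, -67.0]] mean [428.7 -67.1] angs 
red [[432.0, -65.0]] mean [431.6 -65.2] angs 
yel [[429.0, -139.0]] mean [ 429.3 -139.2] angs
```

```bash
python3 -c "
from h import *
for f in('t0','s0'):
  s=load(f);P=np.array([[dep(s,u,v) for u in range(0,640,3)] for v in range(0,480,3)]).reshape(-1,3)
  for y0 in range(20,320,40):
    m=(P[:,1]>y0)&(P[:,1]<y0+40)&(P[:,0]>250)&(P[:,0]<620)
    for z0,z1 in((90,200),(200,350),(350,900)):
      k=m&(P[:,2]>z0)&(P[:,2]<z1)
      if k.any(): print(f,y0,z0,'n',k.sum(),'minx',P[k,0].min().round(),end=' | ')
    print()
c=calibration('wrist');E=np.array(c['extrinsics']);st=get_state()
print((-E[:3,:3].T@E[:3,3]-st['tcp_pos']).round(),(-E[2,:3]).round(2),c['fx'])
"
```

```text
t0 20 90 n 3 minx 509.0 | t0 20 350 n 119 minx 539.0 | 
t0 60 90 n 61 minx 537.0 | t0 60 350 n 254 minx 538.0 | 
t0 100 90 n 107 minx 538.0 | t0 100 200 n 12 minx 539.0 | t0 100 350 n 260 minx 533.0 | 
t0 140 90 n 43 minx 538.0 | t0 140 200 n 53 minx 538.0 | t0 140 350 n 162 minx 533.0 | 
t0 180 90 n 27 minx 538.0 | t0 180 200 n 51 minx 537.0 | t0 180 350 n 133 minx 534.0 | 
t0 220 90 n 17 minx 539.0 | t0 220 200 n 49 minx 538.0 | t0 220 350 n 102 minx 534.0 | 
t0 260 200 n 23 minx 537.0 | t0 260 350 n 73 minx 533.0 | 

s0 20 90 n 7 minx 510.0 | s0 20 350 n 28 minx 540.0 | 
s0 60 90 n 21 minx 544.0 | s0 60 350 n 46 minx 539.0 | 
s0 100 90 n 6 minx 539.0 | s0 100 350 n 406 minx 535.0 | 
s0 140 90 n 17 minx 540.0 | s0 140 200 n 23 minx 539.0 | s0 140 350 n 755 minx 532.0 | 
s0 180 90 n 18 minx 540.0 | s0 180 200 n 31 minx 540.0 | s0 180 350 n 681 minx 536.0 | 
s0 220 90 n 26 minx 540.0 | s0 220 200 n 22 minx 540.0 | s0 220 350 n 635 minx 535.0 | 
s0 260 200 n 41 minx 536.0 | s0 260 350 n 534 minx 533.0 | 
s0 300 200 n 24 minx 545.0 | 
[-65.  21. 147.] [ 0.24 -0.08 -0.97] 412.2230692313579
```

```bash
python3 -m inch '[{"dx":20,"dy":-43,"spin":0.03},{"dx":40,"dy":-86,"spin":0.06},{"dx":60,"dy":-130,"spin":0.09},{"dx":80,"dy":-173,"spin":0.12},{"dx":100,"dy":-216,"spin":0.15},{"dx":120,"dy":-260,"spin":0.18},{"dx":140,"dy":-303,"spin":0.21},{"dx":160,"dy":-346,"spin":0.24},{"dx":180,"dy":-390,"spin":0.27},{"dx":200,"dy":-433,"spin":0.3},{"dx":220,"dy":-470,"spin":0.328},{"dx":220,"dy":-470,"spin":0.328},{"dx":220,"dy":-470,"spin":0.328},{"dx":220,"dy":-470,"spin":0.328},{"dx":220,"dy":-470,"spin":0.328}]'
python3 -c "
from h import *
snap('wrist','w1');print(get_state()['tcp_pos'],get_state()['joint_positions'])"
```

```text
[193.11050486 567.85949011 235.76693467] [ 1.18629149e+00  9.16949431e-02  1.23159912e+00 -1.91061126e-05
  1.81980438e+00 -5.67331795e-02]invalid input
```

View pics/w1.png

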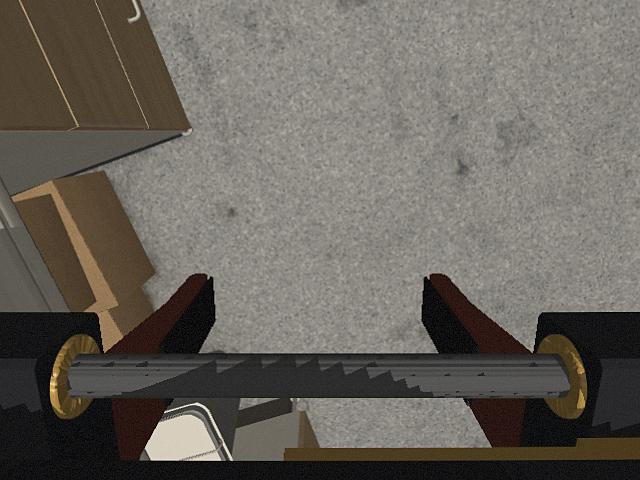

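The call was refused, apparently for want of `dz`; the view shows only the floor between the fingers. Retrying with all keys.

```bash
python3 -m inch '[{"dx":20,"dy":-43,"dz":0,"spin":0.03},{"dx":40,"dy":-86,"dz":0,"spin":0.06},{"dx":60,"dy":-130,"dz":0,"spin":0.09},{"dx":80,"dy":-173,"dz":0,"spin":0.12},{"dx":100,"dy":-216,"dz":0,"spin":0.15},{"dx":120,"dy":-260,"dz":0,"spin":0.18},{"dx":140,"dy":-303,"dz":0,"spin":0.21},{"dx":160,"dy":-346,"dz":0,"spin":0.24},{"dx":180,"dy":-390,"dz":0,"spin":0.27},{"dx":200,"dy":-433,"dz":0,"spin":0.3},{"dx":220,"dy":-470,"dz":0,"spin":0.328},{"dx":220,"dy":-470,"dz":0,"spin":0.328},{"dx":220,"dy":-470,"dz":0,"spin":0.328},{"dx":220,"dy":-470,"dz":0,"spin":0.328}]'
python3 -c "
from h import *
snap('wrist','w1');print(get_state()['tcp_pos'],get_state()['joint_positions'])"
```

```text
t: 1.55
tcp_pos: [412.8, 98.9, 236.6]
tcp_rot: [-0.0, 1.0, 0.0, -0.0]
contact_force: [0.7, -0.4, 0.3]
gripper_width: 1.002
gripper_force: 0.0
[412.7618271   99.15699321 236.64767522] [ 1.55294090e-01 -3.83624965e-01  1.66011384e+00  3.78916933e-04
  1.86511887e+00 -1.41723534e+00]
```

```bash
python3 -m inch '[{"dx":0,"dy":-50,"dz":0,"spin":0},{"dx":-5,"dy":-100,"dz":20,"spin":0},{"dx":-10,"dy":-150,"dz":40,"spin":0},{"dx":-20,"dy":-200,"dz":60,"spin":0},{"dx":-20,"dy":-200,"dz":60,"spin":0},{"dx":-20,"dy":-200,"dz":60,"spin":0},{"dx":-20,"dy":-200,"dz":60,"spin":0}]'
python3 -c "
from h import *
snap('wrist','w2');print(get_state()['tcp_pos'])
a=cv2.imread('pics/w1.png');b=cv2.imread('pics/w2.png')
cv2.imwrite('pics/w12.png',np.vstack([a[:300],b[:300]]))"
```

```text
t: 2.3
tcp_pos: [393.4, -100.5, 296.1]
tcp_rot: [-0.001, 1.0, 0.0, -0.0]
contact_force: [-1.0, -1.1, -1.1]
gripper_width: 0.996
gripper_force: 0.0
[ 393.4132044  -100.21716297  295.81421922]
```

View pics/w12.png

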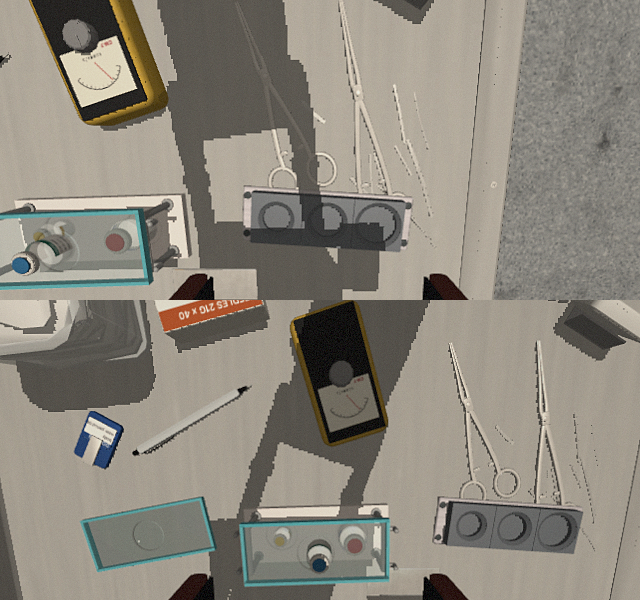

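```bash
python3 -c "
from h import *
w1=load('w1');w2=load('w2')
def q(n,s,cs,z):
  P=np.array([onz(s,*c,z)[:2] for c in cs]);print(n,P.round(0).tolist(),'mean',P.mean(0).round(1))
q('wells w1',w1,[(276,217),(327,218),(378,222)],22)
q('wells w2',w2,[(470,224),(514,226),(556,230)],22)
q('spacer w2',w2,[(240,222),(388,219),(388,281),(242,285)],82)
q('spare w2',w2,[(81,221),(206,198),(214,250),(95,270)],10)
q('cap w2',w2,[(319,265)],124)
q('red w1',w1,[(116,241)],65);q('red w2',w2,[(355,245)],65);q('yel w2',w2,[(281,239)],48)
def C(f,z,x0,x1,y0,y1,k):
  s=load(f);n=k
  X,Y=np.meshgrid(np.linspace(x1,x0,int((x1-x0)*k)),np.linspace(y1,y0,int((y1-y0)*k)),indexing='ij')
  p=proj(s,np.stack([X.ravel(),Y.ravel(),np.full(X.size,z)],1)).reshape(X.shape+(2,)).astype(np.float32)
  return cv2.remap(s['im'],p[...,0],p[...,1],1)[:,:,::-1]
def G(im,k):
  im=im.copy()
  for i in range(0,im.shape[0],10*k): im[i,:6]=255
  for i in range(0,im.shape[1],10*k): im[:6,i]=255
  return im
# ortho mosaics 3px/mm
a=C('w1',22,390,460,30,180,3);b=C('w2',10,380,490,-370,-210,2);b2=C('t0',10,380,490,-370,-210,2);c=C('w2',82,390,480,-180,-30,3);
W=800;o=np.zeros((590,W,3),np.uint8)
o[:210,:450]=a;o[:0]
o[215:485,:450]=c[:270]
o[:220,460:780]=b;o[225:445,460:780]=b2
cv2.imwrite('pics/ortho.png',o)
"
```

```text
wells w1 [[419.0, 60.0], [420.0, 106.0], [423.0, 152.0]] mean [420.7 105.9]
wells w2 [[419.0, 58.0], [421.0, 105.0], [425.0, 150.0]] mean [421.7 104.2]
spacer w2 [[404.0, -171.0], [401.0, -39.0], [460.0, -36.0], [464.0, -172.0]] mean [ 432.4 -104.6]
spare w2 [[419.0, -357.0], [394.0, -220.0], [451.0, -215.0], [475.0, -349.0]] mean [ 434.9 -285.2]
cap w2 [[431.0, -101.0]] mean [ 430.6 -100.6]
red w1 [[430.0, -64.0]] mean [429.8 -64.3]
red w2 [[430.0, -66.0]] mean [430.  -66.1]
yel w2 [[429.0, -138.0]] mean [ 428.8 -138. ]
```

View pics/ortho.png

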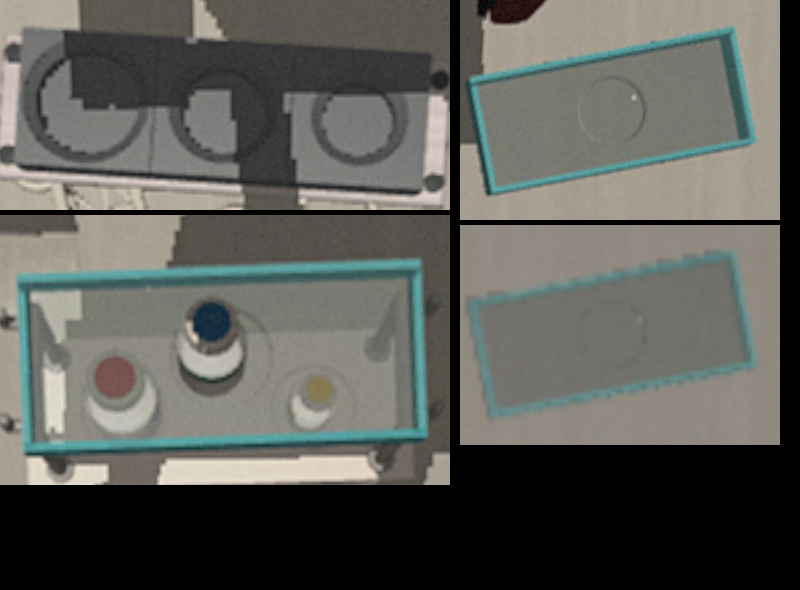

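The rectified view shows rack mouths at (86,100), (223,115), (360,122), large to small. The spacer outline has corners (18,275), (422,262), (427,437), (25,453). The spare plate has corners (471,77) and (754,142).

Blue-capped candidates: top view (309,265) stands on the spacer with its cap at z≈126, which is 79+46, so it is the 46 mm medium. The one at (299,205) stands on the bench, about 62 mm tall, so it is the larger look-alike. The crop confirms the first. Picking it now.

```bash
python3 -m inch '[{"dx":37.5,"dy":-0.5,"dz":-30,"spin":0},{"dx":37.5,"dy":-0.5,"dz":-75,"spin":0},{"dx":37.5,"dy":-0.5,"dz":-120,"spin":0},{"dx":37.5,"dy":-0.5,"dz":-160,"spin":0},{"dx":37.5,"dy":-0.5,"dz":-180,"spin":0},{"dx":37.5,"dy":-0.5,"dz":-191,"spin":0},{"dx":37.5,"dy":-0.5,"dz":-191,"spin":0},{"dx":37.5,"dy":-0.5,"dz":-191,"spin":0},{"dx":37.5,"dy":-0.5,"dz":-191,"spin":0}]' 1 10
python3 -m inch '[{"dx":0,"dy":0,"dz":0,"spin":0},{"dx":0,"dy":0,"dz":0,"spin":0},{"dx":0,"dy":0,"dz":0,"spin":0},{"dx":0,"dy":0,"dz":0,"spin":0},{"dx":0,"dy":0,"dz":0,"spin":0},{"dx":0,"dy":0,"dz":0,"spin":0},{"dx":0,"dy":0,"dz":0,"spin":0},{"dx":0,"dy":0,"dz":0,"spin":0},{"dx":0,"dy":0,"dz":0,"spin":0},{"dx":0,"dy":0,"dz":0,"spin":0}]' 0 10
```

```text
t: 3.25
tcp_pos: [431.7, -102.4, 107.5]
tcp_rot: [-0.0, 1.0, -0.0, 0.001]
contact_force: [0.5, -0.3, -0.3]
gripper_width: 0.995
gripper_force: 0.0
t: 4.25
tcp_pos: [430.7, -102.4, 105.6]
tcp_rot: [-0.0, 1.0, 0.0, -0.0]
contact_force: [0.1, 0.9, -0.4]
gripper_width: 0.239
gripper_force: 10.0
```

```bash
python3 -m inch '[{"dx":0,"dy":0,"dz":15,"spin":0},{"dx":0,"dy":0,"dz":40,"spin":0},{"dx":0,"dy":25,"dz":40,"spin":0},{"dx":-2,"dy":65,"dz":40,"spin":0},{"dx":-4,"dy":110,"dz":30,"spin":0},{"dx":-6,"dy":155,"dz":10,"spin":0},{"dx":-7.7,"dy":190,"dz":-10,"spin":0},{"dx":-7.7,"dy":207.6,"dz":-30,"spin":0},{"dx":-7.7,"dy":207.6,"dz":-46,"spin":0},{"dx":-7.7,"dy":207.6,"dz":-46,"spin":0},{"dx":-7.7,"dy":207.6,"dz":-46,"spin":0}]'
python3 -m inch '[{"dx":0,"dy":0,"dz":-7,"spin":0},{"dx":0,"dy":0,"dz":-13,"spin":0},{"dx":0,"dy":0,"dz":-18,"spin":0},{"dx":0,"dy":0,"dz":-20.3,"spin":0},{"dx":0,"dy":0,"dz":-20.3,"spin":0},{"dx":0,"dy":0,"dz":-20.3,"spin":0}]'
```

```text
t: 5.35
tcp_pos: [423.3, 105.1, 60.7]
tcp_rot: [-0.0, 1.0, -0.0, 0.0]
contact_force: [0.2, -0.5, -0.2]
gripper_width: 0.245
gripper_force: 10.0
t: 5.95
tcp_pos: [423.0, 105.1, 39.4]
tcp_rot: [-0.0, 1.0, 0.0, 0.0]
contact_force: [-0.0, 0.5, -0.8]
gripper_width: 0.239
gripper_force: 10.0
```

```bash
python3 -m inch '[{"dx":0,"dy":0,"dz":0,"spin":0},{"dx":0,"dy":0,"dz":0,"spin":0},{"dx":0,"dy":0,"dz":0,"spin":0},{"dx":0,"dy":0,"dz":0,"spin":0},{"dx":0,"dy":0,"dz":10,"spin":0},{"dx":0,"dy":0,"dz":30,"spin":0},{"dx":0,"dy":0,"dz":75,"spin":0},{"dx":0,"dy":0,"dz":120,"spin":0},{"dx":0,"dy":0,"dz":120,"spin":0}]' 0.5
python3 -m inch '[{"dx":0,"dy":-20,"dz":0,"spin":-0.14},{"dx":0,"dy":-40,"dz":0,"spin":-0.28},{"dx":0,"dy":-60,"dz":0,"spin":-0.42},{"dx":0,"dy":-80,"dz":0,"spin":-0.56},{"dx":0,"dy":-100,"dz":0,"spin":-0.70},{"dx":4,"dy":-120,"dz":0,"spin":-0.84},{"dx":6,"dy":-140,"dz":0,"spin":-0.98},{"dx":8,"dy":-160,"dz":0,"spin":-1.12},{"dx":9,"dy":-180,"dz":0,"spin":-1.26},{"dx":9.8,"dy":-200,"dz":0,"spin":-1.4},{"dx":9.8,"dy":-209.5,"dz":0,"spin":-1.54},{"dx":9.8,"dy":-209.5,"dz":0,"spin":-1.54},{"dx":9.8,"dy":-209.5,"dz":0,"spin":-1.54}]' 1
python3 -c "
from h import *
snap('wrist','w3');snap('top','t3');snap('scene','s3')
a=cv2.imread('pics/w3.png');b=cv2.imread('pics/s3.png')[320:450,300:460]
cv2.imwrite('pics/v3.png',np.hstack([a,np.vstack([cv2.resize(b,(160,130)),np.zeros((350,160,3),np.uint8)])]))
print(get_state()['joint_positions'].round(2))"
```

```text
t: 6.85
tcp_pos: [425.7, 105.7, 167.5]
tcp_rot: [-0.0, 1.0, 0.001, 0.006]
contact_force: [1.0, 0.4, 0.8]
gripper_width: 0.499
gripper_force: 0.0
t: 8.15
tcp_pos: [432.7, -104.1, 159.3]
tcp_rot: [0.695, 0.719, 0.0, -0.0]
contact_force: [0.4, 0.7, 0.2]
gripper_width: 1.0
gripper_force: 0.0
[-0.31 -0.34  1.76  0.    1.72 -0.35]
```

View pics/v3.png

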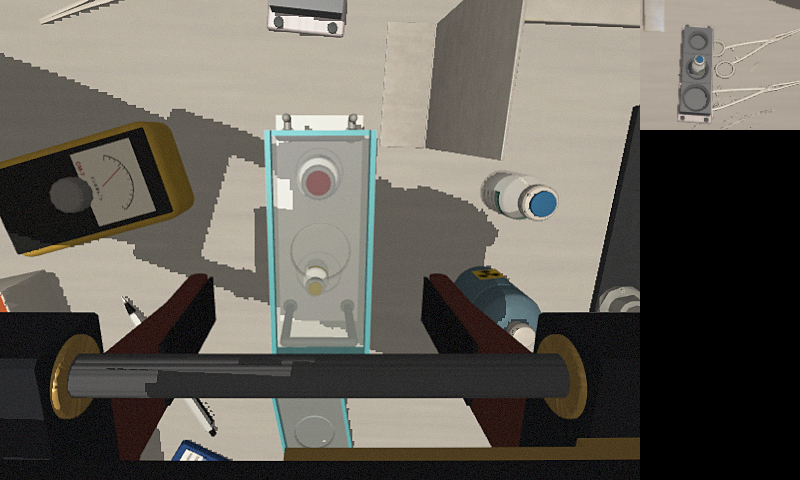

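The inset shows the medium vial standing in the middle well, and the wrist view shows the spacer centred between the fingers. I'm taking a quick check from its +y corners (265,131), (377,131), then grasping.

```bash
python3 -c "
from h import *
s=load('w3')
for c in [(265,131),(377,131),(320,250),(272,353),(370,353)]: print(c,onz(s,*c,82).round(1))
t=load('t3')
print(proj(t,[[423,105,58]]))
"
python3 -m inch '[{"dx":0,"dy":0,"dz":-30,"spin":0},{"dx":0,"dy":0,"dz":-55,"spin":0},{"dx":0,"dy":0,"dz":-70,"spin":0},{"dx":0,"dy":0,"dz":-76.3,"spin":0},{"dx":0,"dy":0,"dz":-76.3,"spin":0},{"dx":0,"dy":0,"dz":-76.3,"spin":0},{"dx":0,"dy":0,"dz":-76.3,"spin":0}]'
```

```text
(265, 131) [402.2 -37.9  82. ]
(377, 131) [461.3 -35.8  82. ]
(320, 250) [ 433.6 -102.2   82. ]
(272, 353) [ 406.8 -168.4   82. ]
(370, 353) [ 466.3 -166.3   82. ]
[[210.079524   269.99805713]]
t: 9.0
tcp_pos: [433.5, -104.5, 84.4]
tcp_rot: [0.696, 0.718, 0.001, 0.001]
contact_force: [0.1, -0.1, -0.1]
gripper_width: 0.996
gripper_force: 0.0
```

```bash
python3 -m inch '[{"dx":0,"dy":0,"dz":0,"spin":0},{"dx":0,"dy":0,"dz":0,"spin":0},{"dx":0,"dy":0,"dz":0,"spin":0},{"dx":0,"dy":0,"dz":0,"spin":0},{"dx":0,"dy":0,"dz":0,"spin":0},{"dx":0,"dy":0,"dz":0,"spin":0},{"dx":0,"dy":0,"dz":0,"spin":0},{"dx":0,"dy":0,"dz":3,"spin":0},{"dx":0,"dy":0,"dz":8,"spin":0},{"dx":0,"dy":0,"dz":15,"spin":0},{"dx":0,"dy":0,"dz":15,"spin":0}]' 0 30
```

```text
t: 10.1
tcp_pos: [433.4, -104.5, 99.5]
tcp_rot: [0.696, 0.718, 0.0, 0.001]
contact_force: [-0.1, -1.5, -1.2]
gripper_width: 0.683
gripper_force: 30.0
```

```bash
python3 -m inch '[{"dx":0,"dy":0,"dz":20,"spin":0},{"dx":0,"dy":-10,"dz":40,"spin":0},{"dx":0,"dy":-40,"dz":50,"spin":0.03},{"dx":1,"dy":-75,"dz":50,"spin":0.06},{"dx":2,"dy":-110,"dz":50,"spin":0.09},{"dx":2.4,"dy":-145,"dz":50,"spin":0.12},{"dx":2.4,"dy":-170,"dz":40,"spin":0.15},{"dx":2.4,"dy":-182,"dz":20,"spin":0.15},{"dx":2.4,"dy":-182,"dz":-10,"spin":0.15},{"dx":2.4,"dy":-182,"dz":-38,"spin":0.15},{"dx":2.4,"dy":-182,"dz":-38,"spin":0.15},{"dx":2.4,"dy":-182,"dz":-38,"spin":0.15}]'
python3 -c "
from h import *
snap('wrist','w4');snap('scene','s4');snap('top','t4')
a=cv2.imread('pics/w4.png')
b=cv2.resize(cv2.imread('pics/s4.png')[130:250,290:410],(320,320),interpolation=3)
cv2.imwrite('pics/v4.png',np.hstack([cv2.resize(a,(480,360)),np.vstack([b,np.zeros((40,320,3),np.uint8)])]))"
```

```text
t: 11.3
tcp_pos: [435.0, -286.2, 60.2]
tcp_rot: [0.64, 0.768, -0.0, -0.0]
contact_force: [-0.1, -0.4, -0.4]
gripper_width: 0.679
gripper_force: 30.0
```

View pics/v4.png

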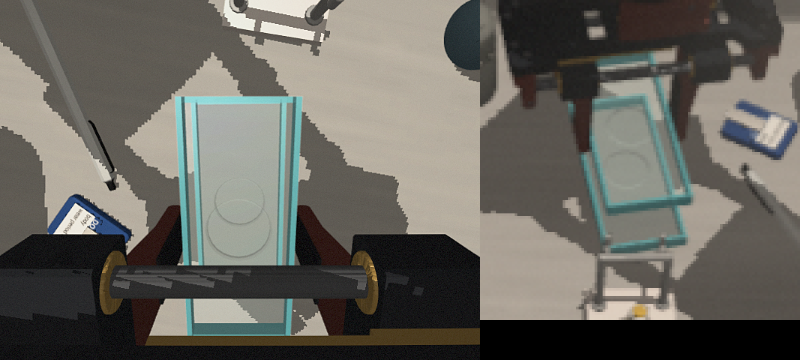

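```bash
python3 -c "
from h import *
s=load('w4')
for c,z in [((234.7,129.3),59),((402.7,129.3),59),((253,135),10),((392,135),10),((258,330),10),((387,330),10)]: print(c,onz(s,*c,z).round(1))
a=np.radians(10.4);print([434.9-68*np.sin(a),-286.3+68*np.cos(a)])
cv2.imwrite('pics/v5.png',cv2.resize(cv2.imread('pics/w4.png')[110:360,210:430],None,fx=2.4,fy=2.4,interpolation=3))"
```

```text
(234.7, 129.3) [ 393.9 -224.6   59. ]
(402.7, 129.3) [ 451.5 -214.    59. ]
(253, 135) [ 393.1 -227.2   10. ]
(392, 135) [ 456.7 -215.5   10. ]
(258, 330) [ 409.8 -325.3   10. ]
(387, 330) [ 476.5 -313.1   10. ]
[np.float64(422.6246981229619), np.float64(-219.41713998468975)]
```

View pics/v5.png

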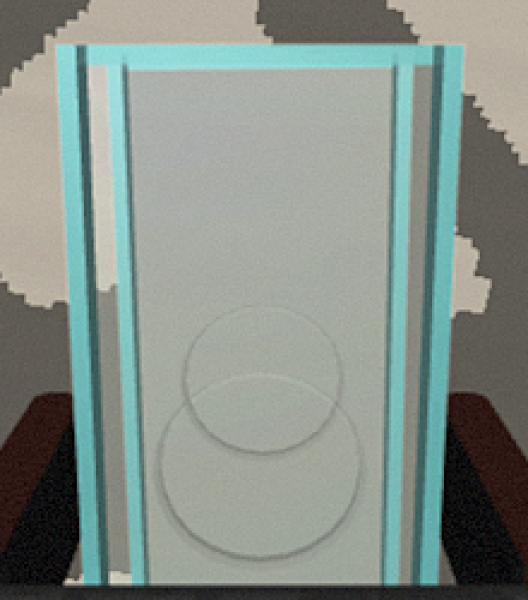

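Held plate and spare agree within about 2 mm and are parallel, so I'm lowering.

```bash
python3 -m inch '[{"dx":0,"dy":0,"dz":-15,"spin":0},{"dx":0,"dy":0,"dz":-28,"spin":0},{"dx":0,"dy":0,"dz":-34,"spin":0},{"dx":0,"dy":0,"dz":-37,"spin":0},{"dx":0,"dy":0,"dz":-38.7,"spin":0},{"dx":0,"dy":0,"dz":-38.7,"spin":0},{"dx":0,"dy":0,"dz":-38.7,"spin":0}]'
python3 -m inch '[{"dx":0,"dy":0,"dz":0,"spin":0},{"dx":0,"dy":0,"dz":0,"spin":0},{"dx":0,"dy":0,"dz":0,"spin":0},{"dx":0,"dy":0,"dz":0,"spin":0},{"dx":0,"dy":0,"dz":0,"spin":0},{"dx":0,"dy":0,"dz":15,"spin":0},{"dx":0,"dy":0,"dz":40,"spin":0},{"dx":0,"dy":0,"dz":80,"spin":0},{"dx":0,"dy":0,"dz":120,"spin":0},{"dx":0,"dy":0,"dz":138.7,"spin":0},{"dx":0,"dy":0,"dz":138.7,"spin":0},{"dx":0,"dy":0,"dz":138.7,"spin":0}]' 0.95
```

```text
t: 12.15
tcp_pos: [435.2, -285.9, 23.7]
tcp_rot: [0.64, 0.768, 0.0, -0.0]
contact_force: [-6.7, 6.6, 15.9]
gripper_width: 0.677
gripper_force: 41.7
t: 13.35
tcp_pos: [435.2, -286.3, 160.1]
tcp_rot: [0.64, 0.768, 0.0, 0.0]
contact_force: [-0.3, -0.0, -0.6]
gripper_width: 0.952
gripper_force: 0.0
```

```bash
python3 -m inch '[{"dx":0,"dy":40,"dz":20,"spin":-0.06},{"dx":-3,"dy":80,"dz":30,"spin":-0.12},{"dx":-5.2,"dy":111.3,"dz":30,"spin":-0.18},{"dx":-5.2,"dy":111.3,"dz":30,"spin":-0.18},{"dx":-5.2,"dy":111.3,"dz":30,"spin":-0.18},{"dx":-5.2,"dy":111.3,"dz":30,"spin":-0.18}]'
python3 -c "
from h import *
snap('wrist','w6');snap('scene','s6')
a=cv2.imread('pics/w6.png')[:300]
b=cv2.resize(cv2.imread('pics/s6.png')[150:270,290:410],(300,300),interpolation=3)
cv2.imwrite('pics/v6.png',np.vstack([a,np.hstack([b,np.zeros((300,340,3),np.uint8)])]))
s=load('w6')
hsv=cv2.cvtColor(s['im'],cv2.COLOR_RGB2HSV)
"
```

```text
t: 13.95
tcp_pos: [429.6, -175.5, 188.6]
tcp_rot: [0.707, 0.707, -0.001, -0.001]
contact_force: [-0.0, -0.5, -0.8]
gripper_width: 0.952
gripper_force: 0.0
```

View pics/v6.png

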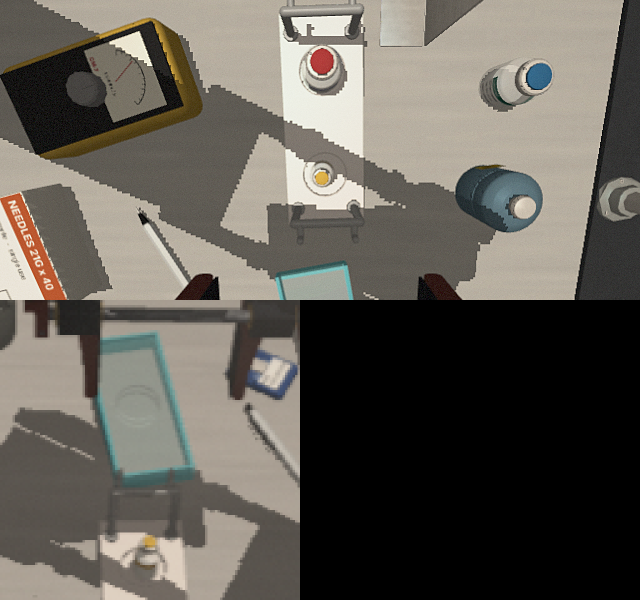

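The plates lie neatly stacked. The red cap is at (322,62) and the yellow cap at (322,177).

```bash
python3 -c "
from h import *
s=load('w6')
print('yel',onz(s,322,177,48).round(1),dep(s,322,177).round(1),'red',onz(s,322,62,65).round(1),dep(s,322,62).round(1))
print('frame wires',[onz(s,*c,80).round(0) for c in [(298,238),(358,236),(284,8),(362,8)]])"
```

```text
yel [ 431.8 -139.3   48. ] [ 431.8 -139.4   47. ] red [431.4 -67.3  65. ] [431.4 -67.2  64.2]
frame wires [array([ 416., -175.,   80.]), array([ 455., -173.,   80.]), array([410., -41.,  80.]), array([454., -41.,  80.])]
```

```bash
python3 -m inch '[{"dx":0.5,"dy":36.2,"dz":-20,"spin":0},{"dx":0.5,"dy":36.2,"dz":-60,"spin":0},{"dx":0.5,"dy":36.2,"dz":-100,"spin":0},{"dx":0.5,"dy":36.2,"dz":-130,"spin":0},{"dx":0.5,"dy":36.2,"dz":-145,"spin":0},{"dx":0.5,"dy":36.2,"dz":-155.4,"spin":0},{"dx":0.5,"dy":36.2,"dz":-155.4,"spin":0},{"dx":0.5,"dy":36.2,"dz":-155.4,"spin":0},{"dx":0.5,"dy":36.2,"dz":-155.4,"spin":0}]' 0.6 10
python3 -m inch '[{"dx":0,"dy":0,"dz":0,"spin":0},{"dx":0,"dy":0,"dz":0,"spin":0},{"dx":0,"dy":0,"dz":0,"spin":0},{"dx":0,"dy":0,"dz":0,"spin":0},{"dx":0,"dy":0,"dz":0,"spin":0},{"dx":0,"dy":0,"dz":0,"spin":0},{"dx":0,"dy":0,"dz":0,"spin":0},{"dx":0,"dy":0,"dz":5,"spin":0},{"dx":0,"dy":0,"dz":20,"spin":0},{"dx":0,"dy":0,"dz":60,"spin":0},{"dx":0,"dy":0,"dz":100,"spin":0},{"dx":0,"dy":0,"dz":130,"spin":0},{"dx":0,"dy":0,"dz":130,"spin":0}]' 0 10
```

```text
t: 14.95
tcp_pos: [431.5, -139.4, 36.4]
tcp_rot: [0.707, 0.707, 0.001, 0.001]
contact_force: [0.3, -0.2, -0.6]
gripper_width: 0.598
gripper_force: 0.0
t: 16.25
tcp_pos: [432.5, -139.6, 171.5]
tcp_rot: [0.707, 0.707, 0.002, 0.005]
contact_force: [0.5, 0.5, 0.3]
gripper_width: 0.2
gripper_force: 10.0
```

```bash
python3 -m inch '[{"dx":0,"dy":20,"dz":0,"spin":0.14},{"dx":0,"dy":40,"dz":0,"spin":0.28},{"dx":0,"dy":60,"dz":0,"spin":0.42},{"dx":-2,"dy":80,"dz":0,"spin":0.56},{"dx":-4,"dy":100,"dz":0,"spin":0.70},{"dx":-5,"dy":120,"dz":0,"spin":0.84},{"dx":-6,"dy":140,"dz":0,"spin":0.98},{"dx":-8,"dy":160,"dz":0,"spin":1.12},{"dx":-9,"dy":180,"dz":0,"spin":1.26},{"dx":-10,"dy":190,"dz":0,"spin":1.4},{"dx":-10.5,"dy":198.8,"dz":0,"spin":1.54},{"dx":-10.5,"dy":198.8,"dz":0,"spin":1.57},{"dx":-10.5,"dy":198.8,"dz":-40,"spin":1.57},{"dx":-10.5,"dy":198.8,"dz":-80,"spin":1.57},{"dx":-10.5,"dy":198.8,"dz":-100,"spin":1.57},{"dx":-10.5,"dy":198.8,"dz":-104,"spin":1.57},{"dx":-10.5,"dy":198.8,"dz":-104,"spin":1.57},{"dx":-10.5,"dy":198.8,"dz":-104,"spin":1.57}]'
python3 -m inch '[{"dx":0,"dy":0,"dz":-7,"spin":0},{"dx":0,"dy":0,"dz":-13,"spin":0},{"dx":0,"dy":0,"dz":-18,"spin":0},{"dx":0,"dy":0,"dz":-21.5,"spin":0},{"dx":0,"dy":0,"dz":-21.5,"spin":0},{"dx":0,"dy":0,"dz":-21.5,"spin":0}]'
```

```text
t: 18.05
tcp_pos: [420.9, 59.8, 62.3]
tcp_rot: [0.0, 1.0, 0.0, 0.001]
contact_force: [-0.2, 0.1, -0.3]
gripper_width: 0.197
gripper_force: 10.0
t: 18.65
tcp_pos: [419.9, 59.9, 39.1]
tcp_rot: [-0.0, 1.0, -0.0, -0.0]
contact_force: [0.3, 0.5, 0.5]
gripper_width: 0.189
gripper_force: 10.0
```

```bash
python3 -m inch '[{"dx":0,"dy":0,"dz":0,"spin":0},{"dx":0,"dy":0,"dz":0,"spin":0},{"dx":0,"dy":0,"dz":0,"spin":0},{"dx":0,"dy":0,"dz":10,"spin":0},{"dx":0,"dy":0,"dz":30,"spin":0},{"dx":0,"dy":0,"dz":75,"spin":0},{"dx":0,"dy":0,"dz":120,"spin":0},{"dx":0,"dy":0,"dz":120,"spin":0}]' 0.31
python3 -m inch '[{"dx":0,"dy":-10,"dz":0,"spin":-0.15},{"dx":0,"dy":-20,"dz":0,"spin":-0.30},{"dx":0,"dy":-30,"dz":0,"spin":-0.45},{"dx":0,"dy":-40,"dz":0,"spin":-0.60},{"dx":0,"dy":-50,"dz":0,"spin":-0.75},{"dx":3,"dy":-60,"dz":0,"spin":-0.90},{"dx":5,"dy":-70,"dz":0,"spin":-1.05},{"dx":7,"dy":-80,"dz":0,"spin":-1.20},{"dx":9,"dy":-90,"dz":0,"spin":-1.35},{"dx":10.8,"dy":-100,"dz":0,"spin":-1.5},{"dx":10.8,"dy":-110,"dz":0,"spin":-1.65},{"dx":10.8,"dy":-120,"dz":0,"spin":-1.8},{"dx":10.8,"dy":-126.8,"dz":0,"spin":-1.95},{"dx":10.8,"dy":-126.8,"dz":0,"spin":-2.09},{"dx":10.8,"dy":-126.8,"dz":0,"spin":-2.09},{"dx":10.8,"dy":-126.8,"dz":0,"spin":-2.09},{"dx":10.8,"dy":-126.8,"dz":0,"spin":-2.09}]' 0.6
python3 -c "
from h import *
snap('wrist','w7');snap('scene','s7');print(get_state()['joint_positions'].round(2))
a=cv2.imread('pics/w7.png')
b=cv2.resize(cv2.imread('pics/s7.png')[330:460,320:400],(160,260),interpolation=3)
cv2.imwrite('pics/v7.png',np.hstack([a,np.vstack([b,np.zeros((220,160,3),np.uint8)])]))"
```

```text
t: 19.45
tcp_pos: [422.7, 60.1, 167.2]
tcp_rot: [-0.0, 1.0, 0.0, 0.006]
contact_force: [0.9, 0.5, 0.5]
gripper_width: 0.313
gripper_force: 0.0
t: 21.15
tcp_pos: [430.8, -66.7, 159.2]
tcp_rot: [0.864, 0.503, 0.0, 0.0]
contact_force: [-1.2, -0.2, -0.2]
gripper_width: 0.599
gripper_force: 0.0
[-0.23 -0.36  1.78  0.    1.72  0.29]
```

View pics/v7.png

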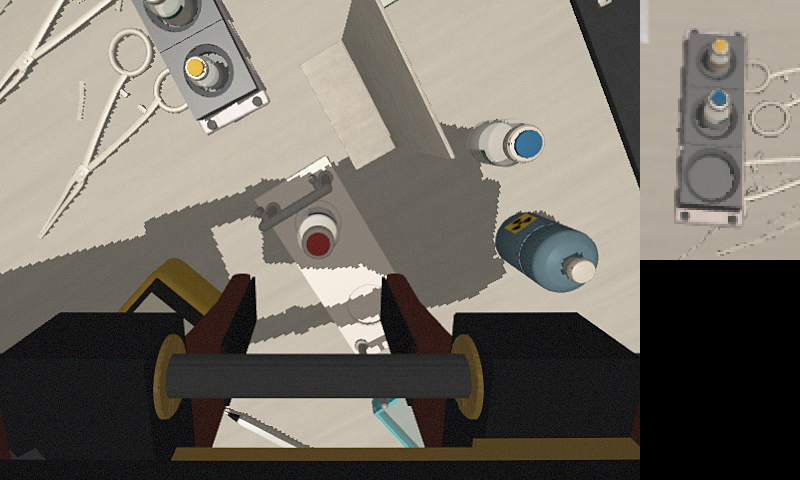

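The inset shows small and medium vials upright in their wells. The red cap at (317,244) sits between the fingers, so I'm descending.

```bash
python3 -m inch '[{"dx":0,"dy":0,"dz":-30,"spin":0},{"dx":0,"dy":0,"dz":-60,"spin":0},{"dx":0,"dy":0,"dz":-85,"spin":0},{"dx":0,"dy":0,"dz":-105,"spin":0},{"dx":0,"dy":0,"dz":-117,"spin":0},{"dx":0,"dy":0,"dz":-122.5,"spin":0},{"dx":0,"dy":0,"dz":-122.5,"spin":0},{"dx":0,"dy":0,"dz":-122.5,"spin":0},{"dx":0,"dy":0,"dz":-122.5,"spin":0}]' 0.6 10
python3 -m inch '[{"dx":0,"dy":0,"dz":0,"spin":0},{"dx":0,"dy":0,"dz":0,"spin":0},{"dx":0,"dy":0,"dz":0,"spin":0},{"dx":0,"dy":0,"dz":0,"spin":0},{"dx":0,"dy":0,"dz":0,"spin":0},{"dx":0,"dy":0,"dz":0,"spin":0},{"dx":0,"dy":0,"dz":5,"spin":0},{"dx":0,"dy":0,"dz":20,"spin":0},{"dx":0,"dy":0,"dz":60,"spin":0},{"dx":0,"dy":0,"dz":100,"spin":0},{"dx":0,"dy":0,"dz":130,"spin":0},{"dx":0,"dy":0,"dz":130,"spin":0}]' 0 10
```

```text
t: 22.15
tcp_pos: [430.2, -67.3, 36.4]
tcp_rot: [0.865, 0.502, -0.001, -0.0]
contact_force: [-3.5, -4.2, -5.5]
gripper_width: 0.605
gripper_force: 2.7
t: 23.35
tcp_pos: [432.8, -67.3, 173.1]
tcp_rot: [0.865, 0.502, 0.003, 0.003]
contact_force: [0.8, 0.0, -0.3]
gripper_width: 0.313
gripper_force: 10.0
```

```bash
python3 -m inch '[{"dx":0,"dy":30,"dz":0,"spin":-0.1},{"dx":0,"dy":70,"dz":0,"spin":-0.2},{"dx":0,"dy":110,"dz":0,"spin":-0.26},{"dx":-2,"dy":150,"dz":0,"spin":-0.26},{"dx":-4,"dy":190,"dz":0,"spin":-0.26},{"dx":-4.8,"dy":210,"dz":0,"spin":-0.26},{"dx":-4.8,"dy":218,"dz":-10,"spin":-0.26},{"dx":-4.8,"dy":218,"dz":-40,"spin":-0.26},{"dx":-4.8,"dy":218,"dz":-80,"spin":-0.26},{"dx":-4.8,"dy":218,"dz":-98,"spin":-0.26},{"dx":-4.8,"dy":218,"dz":-102.6,"spin":-0.26},{"dx":-4.8,"dy":218,"dz":-102.6,"spin":-0.26},{"dx":-4.8,"dy":218,"dz":-102.6,"spin":-0.26}]'
python3 -c "
from h import *
snap('wrist','w8');snap('scene','s8')
a=cv2.imread('pics/w8.png')
b=cv2.resize(cv2.imread('pics/s8.png')[330:460,320:400],(160,260),interpolation=3)
cv2.imwrite('pics/v8.png',np.hstack([a,np.vstack([b,np.zeros((220,160,3),np.uint8)])]))"
```

```text
t: 24.65
tcp_pos: [426.7, 150.9, 65.2]
tcp_rot: [0.923, 0.385, 0.001, 0.0]
contact_force: [0.2, -0.1, -0.3]
gripper_width: 0.312
gripper_force: 10.0
```

View pics/v8.png

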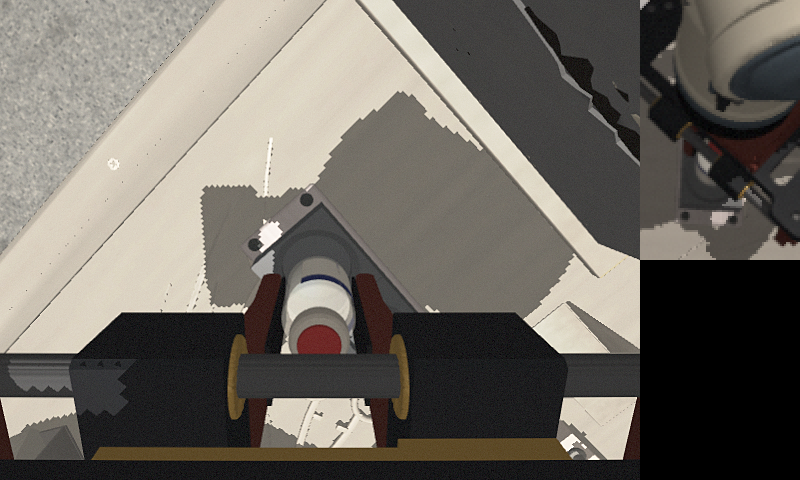

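The large vial is held upright, and its underside at about (320,285) is centred over the ring of the large well. Lowering.

```bash
python3 -m inch '[{"dx":0,"dy":0,"dz":-7,"spin":0},{"dx":0,"dy":0,"dz":-13,"spin":0},{"dx":0,"dy":0,"dz":-18,"spin":0},{"dx":0,"dy":0,"dz":-21,"spin":0},{"dx":0,"dy":0,"dz":-22.5,"spin":0},{"dx":0,"dy":0,"dz":-22.5,"spin":0},{"dx":0,"dy":0,"dz":-22.5,"spin":0}]'
```

```text
t: 25.45
tcp_pos: [426.0, 151.2, 41.6]
tcp_rot: [0.923, 0.386, 0.0, -0.0]
contact_force: [-1.3, 0.3, -0.0]
gripper_width: 0.315
gripper_force: 10.0
```

```bash
python3 -m inch '[{"dx":0,"dy":0,"dz":0,"spin":0},{"dx":0,"dy":0,"dz":0,"spin":0},{"dx":0,"dy":0,"dz":0,"spin":0},{"dx":0,"dy":0,"dz":10,"spin":0},{"dx":0,"dy":0,"dz":30,"spin":0},{"dx":0,"dy":0,"dz":75,"spin":0},{"dx":0,"dy":0,"dz":120,"spin":0},{"dx":0,"dy":0,"dz":160,"spin":0},{"dx":-20,"dy":-40,"dz":180,"spin":0},{"dx":-30,"dy":-80,"dz":180,"spin":0},{"dx":-40,"dy":-120,"dz":180,"spin":0},{"dx":-40,"dy":-130,"dz":180,"spin":0},{"dx":-40,"dy":-130,"dz":180,"spin":0},{"dx":-40,"dy":-130,"dz":180,"spin":0}]' 0.43
python3 -c "
from h import *
snap('wrist','w9');snap('scene','s9');snap('top','t9')
b=cv2.resize(cv2.imread('pics/s9.png')[330:450,320:400],(320,480),interpolation=3)
c=cv2.resize(cv2.imread('pics/s9.png')[150:330,310:400],(240,480),interpolation=3)
d=cv2.resize(cv2.imread('pics/t9.png')[240:300,170:260],(240,160),interpolation=3)
e=cv2.resize(cv2.imread('pics/t9.png')[240:300,350:440],(240,160),interpolation=3)
cv2.imwrite('pics/v9.png',np.hstack([b,c,np.vstack([d,e,np.zeros((160,240,3),np.uint8)])]))
s=load('s9');t=load('t9')
for n,P in dict(L=(426,151.2,69),M=(423,105.2,58),S=(420,60,52),sp=(435,-286,20)).items(): 
  u,v=proj(t,[P])[0]; print(n,proj(s,[P])[0].round(),(u.round(),v.round()),[dep(t,u+i,v+j).round(0).tolist() for i,j in((0,0),(-1,1))])
"
```

```text
t: 26.85
tcp_pos: [386.2, 21.8, 221.8]
tcp_rot: [0.923, 0.386, 0.0, -0.0]
contact_force: [0.8, 0.3, 0.3]
gripper_width: 0.429
gripper_force: 0.0
L [360. 407.] (np.float64(187.0), np.float64(268.0)) [[367.0, 37.0, 592.0], [366.0, 38.0, 593.0]]
M [360. 379.] (np.float64(210.0), np.float64(270.0)) [[365.0, 10.0, 594.0], [364.0, 12.0, 591.0]]
S [361. 352.] (np.float64(232.0), np.float64(272.0)) [[363.0, -15.0, 592.0], [362.0, -14.0, 590.0]]
sp [346. 190.] (np.float64(396.0), np.float64(268.0)) [[435.0, -286.0, 17.0], [433.0, -284.0, 20.0]]
```

View pics/v9.png

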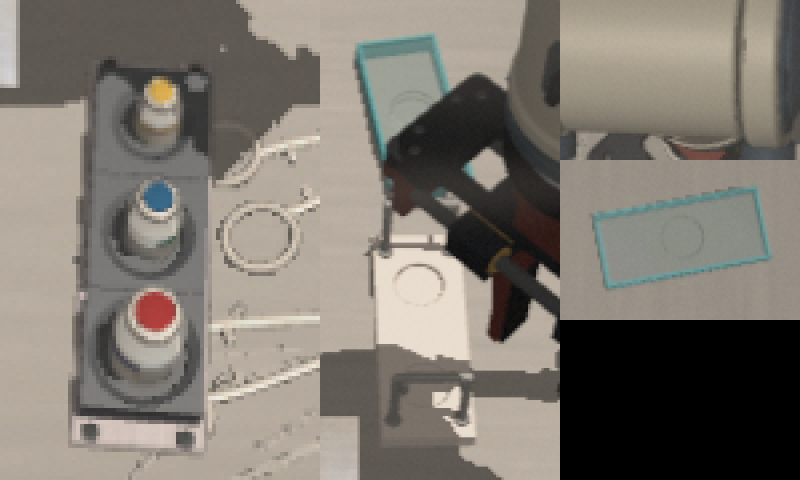

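Caps at (360,353), (360,379) and (359,408) match the projections of fully seated vials to within a pixel, and the plate stack is square at z=20.

```bash
python3 -c "
from cell import *
print(hand_in())"
```

```text
the job is handed in; nothing more can be done
None
```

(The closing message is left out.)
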